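Change the filter cassette of a bench dust extractor

ROBOT

A 6-joint arm with a two-finger parallel gripper is mounted at the origin on the work surface; the furniture and walls round the work are solid. World frame = base frame: x ahead of the robot, y to its left, z up, the work surface at z = 0. Lengths are in mm, angles in rad, forces in N, time in s.
With the tool pointing down it reaches from about 300 to 775 mm from the base axis. Payload 14.6 kg.
Tool frame: the origin (TCP) lies midway between the tips of the shut fingers; the grasp point (between the pads) lies behind it (manip.grip_depth is the z of the grasp point in the tool frame, in mm); z points along the fingers, y is the line along which they close (so a half turn about z gives the same grasp; the last joint's range is limited). The gripper opens to 94 mm and grips with 3 to 60 N. Pads are 16 mm wide; open, the fingers measure 119 mm over their backs; the gripper's body (75 mm by 177 mm) begins 78 mm behind the grasp point.
Start: joints at [-1.177, 0.3, 1.521, -0, 1.321, -0.067], TCP at [244.557, -492.627, 205.446] pointing down, gripper open.
Joint ranges: [-3.03, 3.03], [-0.79, 2.21], [0.23, 2.52], [-1.04, 4.18], [0, 3.07], [-2.55, 2.55]. Speed limits (rad/s): [2.22, 2.22, 2.57, 3.14, 3.14, 3.14].

INTERFACE

Orientations are given as [roll, pitch, yaw] about the fixed x, y, z axes, in that order (R = Rz(yaw) Ry(pitch) Rx(roll)).
In Python, from cell import manip gives the robot as it stands.
- The arm moves only by the shell command python3 -m creep 'ROWS' [OPENING] [FORCE]. ROWS is a JSON list of rows, 1 to 5 of them, each of 6 numbers: dx, dy, dz in mm, then a rotation vector rx, ry, rz in rad; each row is the pose to reach, as a shift and turn from the pose commanded when the command began, along the tool's axes at that moment; what a row does not reach only later rows make up. A row lasts 1/10 s, in which the tool goes at most 50 mm and 0.15 rad, less where a joint would pass 70% of its speed; a pose out of reach is approached as far as the arm can. OPENING is the finger opening in mm, set as the command begins (- or left out keeps the last). The fingers move at their own pace and stop on an object; FORCE is the grip in N (left out, the last holds). Time passes only in rows, so rows that do not move let the fingers close. It prints the time, the measured TCP pose, the force, the opening and the grip force at its end.
- manip.read_state(): the state, without advancing time (a new reading comes with each control period).
- manip.camera(name): name is "side" or "top" or "wrist"; returns (picture, depth): 384x512x3 uint8, red, green, blue; 384x512 float32, mm along the optical axis (not along the pixel's ray), 0 where there is no reading.
- manip.camera_info(name): a dict with "K" (3x3 intrinsics, pixels), "rvec" (rotation vector, rad) and "tvec" (3), from world to camera coordinates, as OpenCV has them; the wrist camera has in their place "mount" (4x4, takes a point from camera to tool coordinates, whose origin is the TCP and whose axes are the flange's). Camera axes: x right, y down, z forward; pixel columns grow to the right and rows downward; lengths in mm; the calibration is good to about 2 mm. A picture is of the moment at which its call begins: read the wrist's pose just before it. camera_info takes no time and is no camera call.
- manip.sign_off(): hands the job in; it is judged then, once.
The state is a dict: "clock": time; "joints": joint angles; "qd": joint speeds; "effort": joint torques, N m; "eef_pos": TCP position; "eef_rot": TCP orientation; "wrist_force": force on the tool from outside, world axes, zero at the start; "moment": the same for the moment, N m; "finger_gap": finger opening in mm; "finger_force": force on a finger pad.
Only numpy, scipy, OpenCV 4.12 (cv2) and the standard library are available. Lean on these libraries where they do the work, as an engineer would, in place of code of your own. Each camera call takes 0.05 s, during which the arm holds its last target. There are 200 camera calls.

TASK

Change the filter of the bench dust extractor. Press the spent cassette down until its latch lets go, draw it out once it has sprung up, and stand it upright in the blue return tray; then push the fresh cassette down through the sprung dust flap - the cassette itself opens the flap, the gripper stays off it - until it latches and stays down. Do not shift the bottle, the jar and the wooden cone standing about.

Things in the scene. Friction and masses are not known exactly. Their poses are not given: they have to be found in the camera images.
- extractor: Bench dust extractor, fixed grey box 104 (x) by 118 (y) by 140 mm high, black bezel on top, hose spigot 16 mm out of its back. Origin: centre of its underside; z up; -x is its front (louvres, red switch). Its flat top (z 140) has one mouth, 36 (x) by 94 mm (y), with 5 mm lead-in chamfers round it. In the bay is a spring carriage with a push-push latch: full presses release and latch it in turn.
- bay_mouth (a point): Centre of the extractor's mouth, level with its flat top, 18 mm in front of the box's middle; axes of the extractor. A cassette goes in with its 90 mm width along y, 32 mm thickness along x, either way round. In the bay its top is 45 mm above this point with the carriage up, 11 mm above when latched, 1.5 mm below when pressed to the stop.
- carriage (a joint): Spring carriage under the cassette, m, growing downwards: 0 up, 0.034 latched (as at the start), stop 0.0465. Pressed past 0.044 and let go it toggles: latched, it rises to 0 in 0.5 s; up, it comes back to 0.034 and stays. Presses short of 0.041 do not. Spring 8 N (up) to 12 N (stop) plus 40 N per m/s damping: press at 50 mm/s or slower. It can be pressed only through a cassette.
- dust_flap (a joint): Sprung dust flap, rad: 0 = shut across the mouth, 8 mm below the rim; about 1.4 = pushed down against the side of a cassette. Plate 38 x 88 x 3 mm, hinged along the mouth's back (+x) edge; it swings only down into the bay and shuts itself (0.02 to 0.05 N m). At the start the spent cassette holds it open.
- spent_cassette: Spent filter cassette, latched in the extractor at the start: slab 32 mm (x) by 90 mm (y) by 115 mm high, dirty brown pleats, dark label on top; 0.13 to 0.24 kg. Origin: centre of its underside, z up along it. Underside chamfered 6 mm all round; the upper 36 mm is a solid ribbed grip head, gripped across the 32 mm. It stands loose on the carriage; 11 mm stand out until it is released.
- spent_cassette_top (a point): Centre of the spent cassette's top face, 115 mm above its underside.
- fresh_cassette: Fresh filter cassette, the same shape and size as the spent one (32 x 90 x 115 mm) with white pleats and a blue label on top; 0.11 to 0.22 kg. It stands upright and loose on the counter, the oil bottle close beside its -x face towards its -y end. Origin: centre of its underside.
- fresh_cassette_top (a point): Centre of the fresh cassette's top face, 115 mm above its underside.
- tray_floor (a point): Centre of the inner floor of the blue sheet-steel return tray, which is fixed to the counter: inside 58 mm (x) by 114 mm (y), walls 20 mm above this floor, floor 2 mm above the counter. The spent cassette stands upright in it with its 90 mm width along the tray's y.
- oil_bottle: White oil bottle with a red spout, a bystander close beside the fresh cassette (its side 20 to 27 mm from the broad face): body 50 mm in diameter and 100 mm high, spout to 140 mm. Origin: centre of its underside.
- flux_jar: Brown jar with a black cap, a bystander, 47 mm in diameter, 77 mm high. Origin: centre of its underside.
- size_cone: Wooden ring-size cone, a bystander, foot 60 mm in diameter, 172 mm high. Origin: centre of its underside.
- drawer_chest: Grey drawer chest, fixed furniture to keep clear of: 206 mm high; measured in the world axes it reaches from 155 mm nearer to 155 mm farther than its origin in x, and from 130 mm right to 155 mm left of it in y, an open drawer (105 to 151 mm high) included.
- bench_vice: Blue bench vice, fixed furniture to keep clear of, 123 mm high; measured in the world axes within 75 mm of its origin in x and 105 mm in y.

How it is judged (in metres and radians):
On the way, in this order (a step that is already met when the one before it is completed fails the run):
1. the spent cassette is pressed down in the bay until the latch trips (value of joint carriage above 0.043 m and horizontal distance between spent_cassette_top and bay_mouth below 0.01 m).
2. it has sprung up in the bay (value of joint carriage below 0.006 m and z of spent_cassette_top in the frame of bay_mouth above 0.036 m and horizontal distance between spent_cassette_top and bay_mouth below 0.015 m), for 0.05 s.
3. the spent cassette stands upright in the return tray, let go, and the dust flap has shut (x of spent_cassette in the frame of tray_floor between -0.017 and 0.017 m and y of spent_cassette in the frame of tray_floor between -0.017 and 0.017 m and z of spent_cassette in the frame of tray_floor below 0.006 m and angle between spent_cassette's own z axis and vertical below 0.08 rad and value of joint dust_flap below 0.1 rad and contact force between the fingers and spent_cassette below 0.3 N), for 0.2 s.
At the end, for the whole second after the job is handed in: Fresh cassette latched in the extractor (carriage 30 to 39 mm, top 5 to 16 mm above the mouth, within 7 mm of its centre, 0.1 rad in yaw, 0.06 rad of upright), flap held open over 1.2 rad. Spent cassette upright within 0.08 rad on the tray floor, within 17 mm of its centre in x and y. All at rest (value of joint carriage between 0.03 and 0.039 m and z of fresh_cassette_top in the frame of bay_mouth between 0.005 and 0.016 m and horizontal distance between fresh_cassette_top and bay_mouth below 0.007 m and angle between the y axis of fresh_cassette and the y axis of extractor, either way round below 0.1 rad and angle between fresh_cassette's own z axis and vertical below 0.06 rad and value of joint dust_flap above 1.2 rad and linear speed of each of fresh_cassette, spent_cassette below 0.01 m/s and x of spent_cassette in the frame of tray_floor between -0.017 and 0.017 m and y of spent_cassette in the frame of tray_floor between -0.017 and 0.017 m and z of spent_cassette in the frame of tray_floor below 0.006 m and angle between spent_cassette's own z axis and vertical below 0.08 rad); the robot touches nothing.
It fails at once if the robot touches the dust flap (contact force between any of the fingers, the arm and dust_flap above 0.5 N).
It fails at once if the bottle, the jar or the wooden cone is shifted by more than 20 mm or tipped (distance of any of oil_bottle, flux_jar, size_cone from where it was at the start of the episode above 0.02 m or angle between any of oil_bottle, flux_jar, size_cone's own z axis and vertical above 0.35 rad).
It also fails if it takes over 64 s, if anything falls off the work surface, if the arm or the gripper's body presses on something with over 40 N, if the wrist force passes 120 N, or if a joint passes its speed limit or range.

## Working session

There is one attempt and no reset: what is moved stays moved. The work goes in short steps, Python scripts to look and compute and a shell command to move; the robot and the scene stay as the last step left them, time stands still between calls to the robot, and variables do not carry over. Pictures are saved under pics/ and viewed, at most 10 in all, crops included, and the job is handed in when it is done.

```bash
mkdir -p pics; ls
python3 - <<'E'
from cell import manip
import cv2, numpy as np
print(manip.grip_depth, manip.read_state())
ims=[]
for n in("top","side"):
    p,d=manip.camera(n); np.savez(f"pics/{n}0.npz",p=p,d=d); i=manip.camera_info(n); print(n,i)
    cv2.imwrite(f"pics/{n}0.png",cv2.resize(p[...,::-1],(768,576)))
print(manip.camera_info("wrist"))
E
```

```text
pics
-18.8 {'clock': 0.0, 'joints': array([-1.17658754e+00,  3.00484010e-01,  1.52160778e+00, -8.50570330e-07,
        1.32068847e+00, -6.65791555e-02]), 'qd': array([-5.29092123e-04,  2.38955058e-04,  7.51469366e-04,  1.26572280e-03,
       -1.18551489e-03, -9.37774664e-05]), 'effort': array([-1.58971841e-03, -5.31820536e+01, -3.52741778e+01,  7.07572815e-02,
        2.44566542e-02, -1.04012508e-04]), 'eef_pos': array([ 244.46263044, -492.38138887,  204.86795428]), 'eef_rot': array([-3.14040762e+00, -7.81893045e-05,  4.60788106e-01]), 'wrist_force': array([ 0.13551022, -0.68485557,  0.03609893]), 'moment': array([-0.04929082,  0.02329748,  0.02171101]), 'finger_force': 0.0, 'finger_gap': 93.89746070068158}
top {'K': array([[409.75468301,   0.        , 250.34349125],
       [  0.        , 409.75468301, 196.80305491],
       [  0.        ,   0.        ,   1.        ]]), 'rvec': array([ 2.18140703, -2.21240634,  0.07918436]), 'tvec': array([   1.90526004,  483.36817298, 1006.96093388])}
side {'K': array([[412.02815989,   0.        , 255.19625211],
       [  0.        , 412.02815989, 189.67054941],
       [  0.        ,   0.        ,   1.        ]]), 'rvec': array([ 0.07953399, -2.98957564,  0.85490354]), 'tvec': array([494.35796227,  49.9871972 , 948.18918816])}
{'K': array([[301.06998815,   0.        , 257.35652752],
       [  0.        , 301.06998815, 196.31869802],
       [  0.        ,   0.        ,   1.        ]]), 'mount': array([[-9.31607914e-05, -9.62100625e-01, -2.72694662e-01,
         7.82960380e+01],
       [ 9.99999861e-01,  5.19813398e-05, -5.25026991e-04,
        -1.08896572e+00],
       [ 5.19303830e-04, -2.72694673e-01,  9.62100486e-01,
        -1.78048049e+02],
       [ 0.00000000e+00,  0.00000000e+00,  0.00000000e+00,
         1.00000000e+00]])}
```

View pics/top0.png

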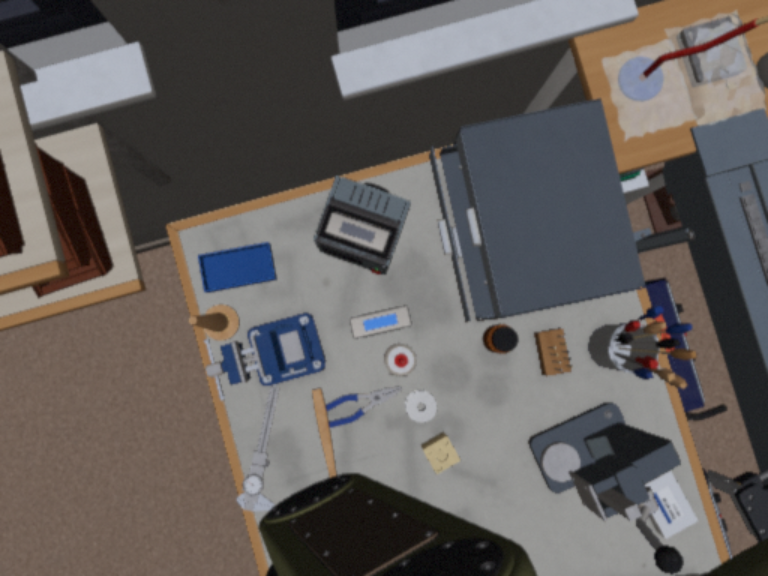

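View pics/side0.png

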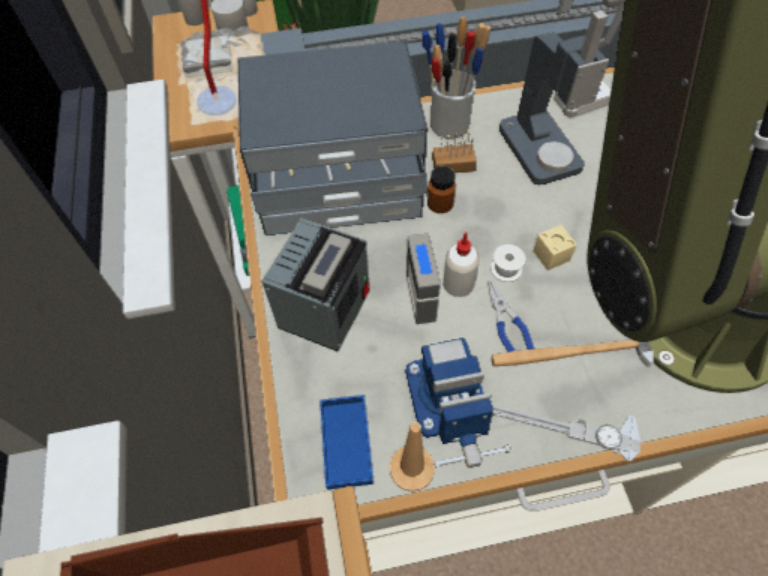

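The top view (768 px wide) shows the extractor at (360,225) with the spent cassette in it, and the tray at (237,267). The fresh cassette is at (380,322), the bottle at (400,360), the cone at (215,320), the vice at (285,350) and the chest at (550,210). The side view confirms all of these. Next I measure them.

```bash
cat > h.py <<'E'
from cell import manip
import cv2, numpy as np
from scipy.spatial.transform import Rotation as R
def tool():
    s=manip.read_state(); return R.from_euler('xyz',s['eef_rot']).as_matrix(), np.array(s['eef_pos'])
def cam(n):
    """image, depth, world-from-camera R, t, K"""
    i=manip.camera_info(n)
    if n=="wrist":
        Rt,pt=tool(); M=i['mount']; Rw=Rt@M[:3,:3]; tw=Rt@M[:3,3]+pt
    else:
        Rc=R.from_rotvec(i['rvec']).as_matrix(); Rw=Rc.T; tw=-Rc.T@i['tvec']
    p,d=manip.camera(n); return p,d,Rw,tw,i['K']
def cloud(d,Rw,tw,K):
    v,u=np.indices(d.shape); r=np.stack([(u-K[0,2])/K[0,0],(v-K[1,2])/K[1,1],np.ones(d.shape)],-1)
    P=(r*d[...,None])@Rw.T+tw; P[d<=0]=np.nan; return P
def plane(uv,z,Rw,tw,K):
    uv=np.atleast_2d(uv).astype(float); r=np.c_[(uv-[K[0,2],K[1,2]])/[K[0,0],K[1,1]],np.ones(len(uv))]@Rw.T
    return tw+r*((z-tw[2])/r[:,2])[:,None]
def rect(xy):
    (c,s,a)=cv2.minAreaRect(np.float32(xy)); s=list(s)
    if s[0]>s[1]: s=s[::-1]; a+=90   # a: direction of short side
    a=(a+90)%180-90
    return np.round(c,1),np.round(s,1),round(float(np.radians(a)),4)
def blobs(m,mn=20):
    n,l,st,c=cv2.connectedComponentsWithStats(m.astype(np.uint8)); 
    return [(l==k) for k in range(1,n) if st[k,4]>=mn]
def rectpix(m,z,Rw,tw,K):
    cs,_=cv2.findContours(m.astype(np.uint8),cv2.RETR_EXTERNAL,cv2.CHAIN_APPROX_NONE)
    c=max(cs,key=cv2.contourArea)[:,0]; return rect(plane(c,z,Rw,tw,K)[:,:2])
E
python3 - <<'E'
from h import *
p,d,Rw,tw,K=cam("top"); P=cloud(d,Rw,tw,K); hsv=cv2.cvtColor(p,cv2.COLOR_RGB2HSV); H,S,V=[hsv[...,k].astype(int) for k in range(3)]
z=P[...,2]; print("table z",np.nanmedian(z[230:240,280:300]))
def box(u0,v0,u1,v1):
    m=np.zeros(z.shape,bool); m[v0:v1,u0:u1]=1; return m
ext=box(200,110,280,185)
for nm,reg,lo,hi,zz in (("spent",ext&(V>120),140,160,151),("ext top",ext,132,160,140),("fresh",box(225,195,280,230),105,125,115),("bottle",box(250,225,285,255),85,150,100),("jar",box(315,210,350,240),65,85,77),("cone",box(120,195,165,230),3,180,0),("chest",box(285,60,440,225),190,220,206),("vice",box(140,205,220,265),20,135,100),("tray",box(125,155,190,200)&(H>100)&(H<125)&(S>150),-5,30,20)):
    for b in blobs(reg&(z>lo)&(z<hi),25):
        print(nm,b.sum(),"z",np.round(np.nanpercentile(z[b],[5,50,95]),1),"cloud",rect(P[b][:,:2]),"pix",rectpix(b,zz,Rw,tw,K))
E
```

```text
table z 0.3914238608067535
spent 398 z [148.7 151.4 154.1] cloud (array([568.1,  22.5]), array([29.3, 86.8]), -0.3494) pix (array([568. ,  22.5]), array([29.1, 86.6]), -0.3369)
ext top 2456 z [136.6 140.6 152.7] cloud (array([587.4,  15.6]), array([105.4, 117.9]), -0.3521) pix (array([586.7,  15.6]), array([104.7, 117.6]), -0.3519)
fresh 583 z [111.9 115.1 117.9] cloud (array([438.5,  -9.8]), array([33.4, 89.9]), 0.2123) pix (array([438.5,  -9.7]), array([33.2, 89.6]), 0.2119)
bottle 257 z [ 85.9  90.9 116.2] cloud (array([380.1, -41. ]), array([39.1, 41.6]), 0.0028) pix (array([380.6, -40.2]), array([38.4, 40.9]), -0.0147)
jar 238 z [71.9 76.9 79.7] cloud (array([ 410.8, -205.2]), array([37.4, 39.5]), -0.0093) pix (array([ 410.9, -204.4]), array([37.3, 39.9]), -0.0148)
cone 554 z [  6.7  20.3 165.6] cloud (array([442.3, 240.1]), array([62.9, 79. ]), -0.1298) pix (array([435.3, 264.4]), array([73.1, 82. ]), 0.1833)
chest 12767 z [203.  205.6 208. ] cloud (array([ 591.3, -245.5]), array([202.1, 270.1]), -1.3773) pix (array([ 590.4, -243.5]), array([203.7, 269.1]), -1.3771)
chest 60 z [192.5 204.6 214.6] cloud (array([ 443.8, -379.9]), array([ 9.5, 17.1]), -1.4254) pix (array([ 443.9, -377.5]), array([16.3, 16.6]), -0.0142)
vice 149 z [ 21.2  57.2 103.8] cloud (array([443. , 251.2]), array([27.7, 37.1]), 1.4065) pix (array([441.2, 233.7]), array([27.2, 34. ]), -1.5692)
vice 1720 z [ 35.3  98.6 124.1] cloud (array([385.4, 180.5]), array([ 83.1, 160.6]), 0.2873) pix (array([386.6, 172.3]), array([ 77.4, 158. ]), 0.2947)
vice 30 z [20.3 23.9 27.6] cloud (array([325.5,  92.6]), array([11.9, 12.5]), 1.5631) pix (array([333. ,  86.1]), array([11.2, 11.3]), -0.0155)
tray 1133 z [-0.7  2.6 23. ] cloud (array([533.6, 224.1]), array([ 61.7, 117.8]), 0.1735) pix (array([533.1, 224.4]), array([ 59.9, 117.3]), 0.17)
```

```bash
cat > delta.py <<'E'
# shift (tool axes) and rz for each leg through waypoints "x,y,z,yaw" (tool pointing down)
import sys; from h import *
Rt,p=tool()
for a in sys.argv[1:]:
    x,y,z,w=map(float,a.split(',')); Q=R.from_euler('xyz',[np.pi,0,w]).as_matrix(); q=np.array([x,y,z])
    s=Rt.T@(q-p); r=R.from_matrix(Rt.T@Q).as_rotvec(); print(a,"->",np.round(s,1),np.round(r,3),"rows>=",int(np.ceil(max(np.linalg.norm(s)/50,np.linalg.norm(r)/.15)))); Rt,p=Q,q
E
python3 delta.py 290,-270,260,0.85 335,-60,260,1.221 450,-19,230,1.221 569,22.2,175,1.221
```

```text
290,-270,260,0.85 -> [ 139.7 -179.1  -54.8] [-0.001 -0.    -0.389] rows>= 5
335,-60,260,1.221 -> [ 187.5 -104.8   -0. ] [-0.     0.    -0.371] rows>= 5
450,-19,230,1.221 -> [77.9 94.  30. ] [0. 0. 0.] rows>= 3
569,22.2,175,1.221 -> [79.5 97.7 55. ] [0. 0. 0.] rows>= 3
```

```bash
python3 -m creep '[[28,-36,-11,0,0,-0.08],[56,-72,-22,0,0,-0.16],[84,-108,-33,0,0,-0.24],[112,-144,-44,0,0,-0.32],[140,-179,-55,0,0,-0.389]]' 0 20
python3 -m creep '[[38,-21,0,0,0,-0.08],[76,-42,0,0,0,-0.16],[114,-63,0,0,0,-0.24],[152,-84,0,0,0,-0.32],[187,-105,0,0,0,-0.371]]'
python3 delta.py 450,-19,230,1.221 569,22.2,175,1.221
```

```text
clock: 0.65
eef_pos: [290.2, -268.3, 260.8]
eef_rot: [3.141, -0.0, 0.853]
wrist_force: [2.0, 0.8, 0.4]
finger_gap: 57.4
finger_force: 0.0
clock: 1.15
eef_pos: [334.8, -58.5, 260.5]
eef_rot: [3.141, -0.0, 1.224]
wrist_force: [0.5, -0.1, -0.3]
finger_gap: 17.4
finger_force: 0.0
450,-19,230,1.221 -> [76.3 94.9 30.6] [ 0.    -0.     0.003] rows>= 3
569,22.2,175,1.221 -> [79.5 97.7 55. ] [0. 0. 0.] rows>= 3
```

```bash
python3 -m creep '[[25,31,10,0,0,0],[51,63,20,0,0,0],[76,95,30,0,0,0.003]]'
python3 -m creep '[[26,32,18,0,0,0],[53,65,36,0,0,0],[79,97,55,0,0,0],[79,97,55,0,0,0]]'
python3 delta.py 569,22.2,153,1.221
python3 - <<'E'
from h import *
p,d,Rw,tw,K=cam("wrist"); cv2.imwrite("pics/w1.png",p[...,::-1]); P=cloud(d,Rw,tw,K); z=P[...,2]; V=p.max(2)
for b in blobs((z>145)&(z<158)&(V>110)&(np.hypot(P[...,0]-569,P[...,1]-22)<60),100): print(b.sum(),np.nanmedian(z[b]),rect(P[b][:,:2]),rectpix(b,151,Rw,tw,K))
for b in blobs((z>134)&(z<145)&(np.hypot(P[...,0]-580,P[...,1]-18)<95),300): print('top',b.sum(),np.nanmedian(z[b]),rect(P[b][:,:2]))
E
```

```text
clock: 1.45
eef_pos: [451.6, -20.3, 230.1]
eef_rot: [3.141, -0.0, 1.219]
wrist_force: [0.6, -1.5, 1.1]
finger_gap: 0.8
finger_force: 0.0
clock: 1.85
eef_pos: [569.7, 20.5, 170.1]
eef_rot: [-3.134, 0.002, 1.219]
wrist_force: [-1.2, 0.0, -1.2]
finger_gap: 0.5
finger_force: 0.0
569,22.2,153,1.221 -> [ 1.4 -1.1 17.1] [-0.007  0.002 -0.002] rows>= 1
3037 150.09095688774923 (array([569.3,  33.3]), array([32. , 67.7]), -0.3594) (array([569.9,  34.5]), array([31.3, 66.1]), -0.3591)
top 13357 138.64978396406147 (array([584.6,  17.4]), array([105.3, 115.1]), -0.3544)
```

View pics/w1.png

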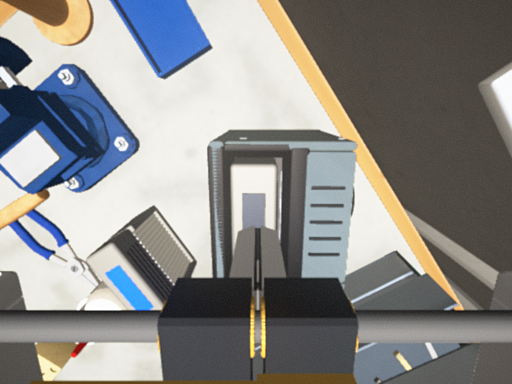

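The wrist view shows the shut fingers over the spent cassette, whose top is at about (255,190) and lines up with the mouth. Its estimates agree with the top camera to about 2 mm, so I'm pressing now.

```bash
python3 -m creep '[[0,0,0,0,0,0],[0,0,5,0,0,0]]'; python3 delta.py 568,22.5,153,1.221
```

```text
clock: 2.1
eef_pos: [568.5, 18.8, 172.2]
eef_rot: [3.139, -0.001, 1.217]
wrist_force: [0.1, 0.1, 0.9]
finger_gap: 0.3
finger_force: 0.0
568,22.5,153,1.221 -> [ 3.3 -1.8 19.2] [ 0.003 -0.001 -0.004] rows>= 1
```

```bash
python3 -m creep '[[3.3,-1.8,7,0,0,-0.004],[3.3,-1.8,14,0,0,-0.004],[3.3,-1.8,14,0,0,-0.004],[3.3,-1.8,14,0,0,-0.004]]'; python3 delta.py 568,22.5,140,1.221
```

```text
clock: 2.5
eef_pos: [567.9, 22.8, 156.5]
eef_rot: [-3.142, 0.0, 1.222]
wrist_force: [1.0, -0.4, 0.6]
finger_gap: 0.1
finger_force: 0.0
568,22.5,140,1.221 -> [-0.3  0.2 16.5] [-0.     0.     0.001] rows>= 1
```

```bash
python3 -m creep '[[0,0,4,0,0,0],[0,0,8,0,0,0],[0,0,12,0,0,0],[0,0,16,0,0,0],[0,0,16.5,0,0,0]]'; python3 -m creep '[[0,0,0.5,0,0,0],[0,0,0.5,0,0,0]]'
```

```text
clock: 3.0
eef_pos: [568.7, 22.7, 140.8]
eef_rot: [3.139, -0.001, 1.222]
wrist_force: [-0.1, -1.3, 10.5]
finger_gap: 0.4
finger_force: 4.8
clock: 3.2
eef_pos: [568.8, 22.7, 140.5]
eef_rot: [3.139, -0.001, 1.222]
wrist_force: [-1.4, -0.5, 8.0]
finger_gap: 0.7
finger_force: 4.4
```

```bash
python3 -m creep '[[0,0,1,0,0,0],[0,0,1.5,0,0,0],[0,0,1.5,0,0,0]]'
```

```text
clock: 3.5
eef_pos: [568.8, 22.7, 139.1]
eef_rot: [3.139, -0.001, 1.222]
wrist_force: [-0.3, -0.6, 8.8]
finger_gap: 0.7
finger_force: 4.6
```

```bash
python3 -m creep '[[0,0,0.8,0,0,0],[0,0,1.2,0,0,0]]'; python3 -m creep '[[0,0,-15,0,0,0],[0,0,-30,0,0,0],[0,0,-50,0,0,0],[0,0,-70,0,0,0],[0,0,-90,0,0,0]]' 50
python3 -m creep '[[-5,0,-20,0,0,0],[-30,0,-30,0,0,0],[-60,0,-30,0,0,0],[-60,0,-30,0,0,0],[-60,0,-30,0,0,0]]'
python3 - <<'E'
from h import *
print(tool())
p,d,Rw,tw,K=cam("wrist"); cv2.imwrite("pics/w2.png",p[...,::-1]); P=cloud(d,Rw,tw,K); z=P[...,2]; V=p.max(2)
near=np.hypot(P[...,0]-569,P[...,1]-22)<75
print(np.nanpercentile(z[near&(z<200)],[50,90,99]))
for b in blobs((z>178)&(z<192)&near,100): print(b.sum(),np.nanmedian(z[b]),rect(P[b][:,:2]),rectpix(b,185,Rw,tw,K))
p,d,Rw,tw,K=cam("top"); P=cloud(d,Rw,tw,K); z=P[...,2]
near=np.hypot(P[...,0]-569,P[...,1]-22)<75
for b in blobs((z>178)&(z<192)&near,60): print("top",b.sum(),np.nanmedian(z[b]),rect(P[b][:,:2]),rectpix(b,185,Rw,tw,K))
E
```

```text
clock: 3.7
eef_pos: [569.2, 22.6, 138.6]
eef_rot: [3.138, -0.001, 1.222]
wrist_force: [-0.3, -1.1, 17.4]
finger_gap: 0.5
finger_force: 8.8
clock: 4.2
eef_pos: [568.0, 22.8, 227.3]
eef_rot: [-3.141, 0.0, 1.222]
wrist_force: [0.2, -0.2, -0.5]
finger_gap: 36.6
finger_force: 0.0
clock: 4.7
eef_pos: [547.5, -33.7, 256.6]
eef_rot: [-3.142, -0.0, 1.221]
wrist_force: [-1.0, 0.1, 0.2]
finger_gap: 50.0
finger_force: 0.0
(array([[ 3.43006684e-01,  9.39332963e-01, -2.68383010e-06],
       [ 9.39332949e-01, -3.43006678e-01,  1.73273160e-04],
       [ 1.61840619e-04, -6.19548619e-05, -9.99999985e-01]]), array([547.49431101, -33.68728772, 256.61563743]))
[139.13160923 184.24691715 185.28484064]
4250 183.88719464720276 (array([565.4,  22.5]), array([32.4, 89.9]), -0.3543) (array([565.7,  22.8]), array([31.7, 88.2]), -0.3537)
top 156 184.9232335072636 (array([580.1,  53.3]), array([23.6, 32.3]), 1.258) (array([579.7,  53.1]), array([23.8, 32.1]), 1.2422)
```

View pics/w2.png

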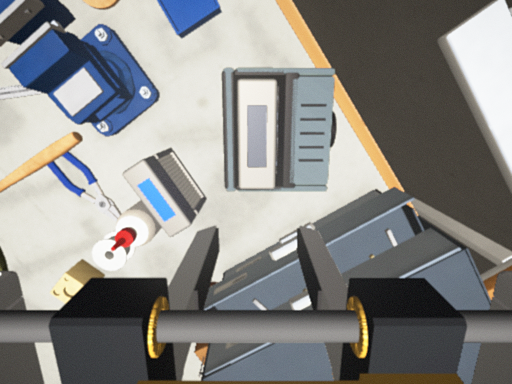

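The wrist view shows the cassette sprung up: top at about (257,136), z 184, centre (566,22.5). Next I grip it.

```bash
python3 delta.py 566.5,22.5,225,1.218; python3 -m creep '[[20,-0.5,10,0,0,0],[40,-1,20,0,0,0],[59,-1.5,31,0,0,0.003],[59,-1.5,31,0,0,0.003],[59,-1.5,31,0,0,0.003]]'; python3 delta.py 566.5,22.5,153,1.218
```

```text
566.5,22.5,225,1.218 -> [58.5 -1.2 31.5] [-0.    -0.     0.004] rows>= 2
clock: 5.3
eef_pos: [566.3, 22.9, 225.6]
eef_rot: [-3.141, 0.0, 1.22]
wrist_force: [-0.1, 0.5, -0.4]
finger_gap: 50.1
finger_force: 0.0
566.5,22.5,153,1.218 -> [-0.3  0.4 72.6] [-0.001  0.     0.002] rows>= 2
```

```bash
python3 -m creep '[[0,0,20,0,0,0],[0,0,40,0,0,0],[0,0,60,0,0,0],[0,0,72,0,0,0],[0,0,72,0,0,0]]'; python3 -m creep '[[0,0,0,0,0,0],[0,0,0,0,0,0],[0,0,0,0,0,0],[0,0,0,0,0,0]]' 20 35;  python3 delta.py 566,22.5,300,1.218
```

```text
clock: 5.8
eef_pos: [565.8, 22.0, 152.8]
eef_rot: [-3.14, 0.001, 1.218]
wrist_force: [1.0, -0.3, -0.1]
finger_gap: 49.9
finger_force: 0.0
clock: 6.2
eef_pos: [567.1, 22.2, 154.9]
eef_rot: [3.139, -0.001, 1.219]
wrist_force: [4.4, -1.9, 4.1]
finger_gap: 31.7
finger_force: 35.0
566,22.5,300,1.218 -> [  -0.    -0.7 -145.1] [ 0.003 -0.001  0.001] rows>= 3
```

```bash
python3 -m creep '[[0,0,-15,0,0,0],[0,0,-35,0,0,0],[0,0,-60,0,0,0],[0,0,-85,0,0,0],[0,0,-105,0,0,0]]'; python3 delta.py 552,110,265,1.5 533.5,195,250,1.743
```

```text
clock: 6.7
eef_pos: [566.1, 22.5, 260.1]
eef_rot: [3.142, -0.0, 1.219]
wrist_force: [0.0, -0.2, -2.0]
finger_gap: 31.6
finger_force: 34.9
552,110,265,1.5 -> [ 77.3 -43.4  -4.9] [ 0.    -0.    -0.281] rows>= 2
533.5,195,250,1.743 -> [ 83.5 -24.5  15. ] [-0.     0.    -0.243] rows>= 2
```

```bash
python3 -m creep '[[26,-14,-3,0,0,-0.094],[52,-29,-5,0,0,-0.188],[77,-43,-5,0,0,-0.281]]'; python3 -m creep '[[28,-8,5,0,0,-0.08],[56,-16,10,0,0,-0.16],[83,-24,15,0,0,-0.243],[83,-24,15,0,0,-0.243],[83,-24,15,0,0,-0.243]]'
python3 - <<'E'
from h import *
print(tool()[1])
p,d,Rw,tw,K=cam("wrist"); cv2.imwrite("pics/w3.png",p[...,::-1]); P=cloud(d,Rw,tw,K); z=P[...,2]
h=cv2.cvtColor(p,cv2.COLOR_RGB2HSV); m=(h[...,0]>100)&(h[...,0]<125)&(h[...,1]>150)&(np.hypot(P[...,0]-533,P[...,1]-224)<90)&(z<30)
for b in blobs(m,200): print("tray",b.sum(),np.nanpercentile(z[b],[5,50,95]),rect(P[b][:,:2]))
for b in blobs((z>240)&(z<300)&(np.hypot(P[...,0]-533,P[...,1]-195)<60),100): print("cass",b.sum(),np.nanmedian(z[b]),rect(P[b][:,:2]))
E
```

```text
clock: 7.0
eef_pos: [551.9, 110.6, 264.0]
eef_rot: [-3.141, -0.0, 1.503]
wrist_force: [0.9, -0.0, -2.0]
finger_gap: 32.1
finger_force: 34.9
clock: 7.5
eef_pos: [534.1, 194.1, 248.6]
eef_rot: [-3.141, 0.0, 1.743]
wrist_force: [0.6, -0.2, -1.1]
finger_gap: 31.8
finger_force: 34.9
[534.12932635 194.14659729 248.5692435 ]
tray 2174 [-0.48154757  0.95926469 22.00511732] (array([528.2, 242.6]), array([59.7, 80.6]), 0.1701)
cass 10086 277.39522932435455 (array([531.5, 201.7]), array([56.3, 76.7]), 0.167)
```

View pics/w3.png

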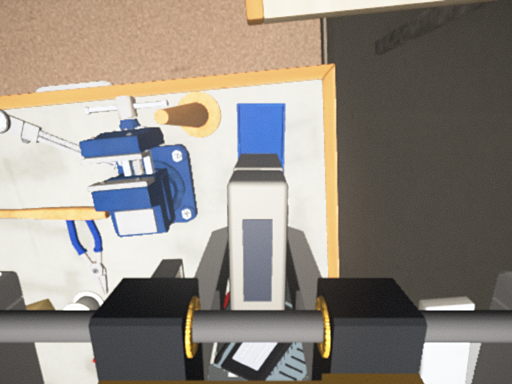

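The wrist view shows the cassette hanging upright in the grip at (258,240), with the free end of the tray at (260,130). Both cameras put the tray at about (532.5,224), so I'm lowering it.

```bash
python3 delta.py 532.5,224.2,240,1.741;  python3 -m creep '[[15,-3,5,0,0,0],[30,-6.5,10,0,0,0],[30,-6.5,50,0,0,0],[30,-6.5,75,0,0,0],[30,-6.5,75,0,0,0]]'; python3 delta.py 532.5,224.2,86,1.741
```

```text
532.5,224.2,240,1.741 -> [30.5  3.3  8.8] [-0.     0.     0.001] rows>= 1
clock: 8.05
eef_pos: [521.0, 222.5, 170.2]
eef_rot: [-3.135, 0.001, 1.743]
wrist_force: [-0.3, 0.0, -1.8]
finger_gap: 31.6
finger_force: 34.9
532.5,224.2,86,1.741 -> [-0.2 12.1 84.2] [-0.006  0.001  0.002] rows>= 2
```

```bash
python3 -m creep '[[0,10,5,0,0,0],[0,10,30,0,0,0],[0,10,50,0,0,0],[0,10,50,0,0,0],[0,10,50,0,0,0]]'; python3 delta.py 532.5,224.2,85,1.741
```

```text
clock: 8.55
eef_pos: [533.7, 224.5, 125.3]
eef_rot: [3.14, -0.0, 1.743]
wrist_force: [-0.5, 0.4, -1.3]
finger_gap: 31.4
finger_force: 34.9
532.5,224.2,85,1.741 -> [-0.1 -1.3 40.3] [ 0.002 -0.     0.002] rows>= 1
```

```bash
python3 -m creep '[[0,-1,12,0,0,0],[0,-1,24,0,0,0],[0,-1,32,0,0,0],[0,-1,36,0,0,0],[0,-1,36,0,0,0]]'; python3 -m creep '[[0,0,1,0,0,0],[0,0,2,0,0,0],[0,0,2,0,0,0]]'
```

```text
clock: 9.05
eef_pos: [531.9, 224.0, 87.5]
eef_rot: [3.142, 0.0, 1.743]
wrist_force: [1.0, -0.3, -1.4]
finger_gap: 31.7
finger_force: 35.0
clock: 9.35
eef_pos: [532.1, 224.1, 86.9]
eef_rot: [3.14, -0.0, 1.743]
wrist_force: [-3.3, -0.6, 7.7]
finger_gap: 32.3
finger_force: 35.0
```

Contact at the tray floor. I release, rise, and head for the fresh cassette.

```bash
python3 -m creep '[[0,0,0,0,0,0],[0,0,0,0,0,0],[0,0,0,0,0,0],[0,0,0,0,0,0]]' 50; python3 -m creep '[[0,0,-15,0,0,0],[0,0,-40,0,0,0],[0,0,-80,0,0,0],[0,0,-120,0,0,0],[0,0,-165,0,0,0]]'; python3 delta.py 490,110,250,1.783 435,-60,250,1.783
```

```text
clock: 9.75
eef_pos: [531.7, 224.0, 85.7]
eef_rot: [-3.141, -0.0, 1.743]
wrist_force: [-0.4, 0.6, 0.6]
finger_gap: 49.8
finger_force: 0.0
clock: 10.25
eef_pos: [531.2, 223.8, 253.2]
eef_rot: [-3.141, 0.0, 1.743]
wrist_force: [1.1, -0.4, -0.1]
finger_gap: 50.1
finger_force: 0.0
490,110,250,1.783 -> [-105.1  -60.1    3.2] [-0.    0.   -0.04] rows>= 3
435,-60,250,1.783 -> [-154.6  -89.6   -0. ] [0. 0. 0.] rows>= 4
```

```bash
python3 -m creep '[[-35,-20,1,0,0,-0.02],[-70,-40,2,0,0,-0.04],[-105,-60,3,0,0,-0.04]]'; python3 -m creep '[[-38,-20,0,0,0,0],[-77,-38,0,0,0,0],[-115,-57,0,0,0,0],[-155,-74,0,0,0,0],[-155,-74,0,0,0,0]]'; python3 -m creep '[[0,0,0,0,0,0]]'
python3 - <<'E'
from h import *
print(tool()[1])
p,d,Rw,tw,K=cam("wrist"); cv2.imwrite("pics/w4.png",p[...,::-1]); P=cloud(d,Rw,tw,K); z=P[...,2]
for b in blobs((z>105)&(z<122)&(np.hypot(P[...,0]-438,P[...,1]+10)<60),100): print("fresh",b.sum(),np.nanmedian(z[b]),rect(P[b][:,:2]),rectpix(b,115,Rw,tw,K))
for b in blobs((z>40)&(z<145)&(np.hypot(P[...,0]-380,P[...,1]+40)<32),100): print("bottle",b.sum(),rect(P[b][:,:2]))
for b in blobs((z>133)&(z<146)&(np.hypot(P[...,0]-585,P[...,1]-17)<85),100): print("ext",b.sum(),rect(P[b][:,:2]))
p,d,Rw,tw,K=cam("top"); P=cloud(d,Rw,tw,K); z=P[...,2]
for b in blobs((z>105)&(z<128)&(np.hypot(P[...,0]-533,P[...,1]-224)<60),100): print("spent",b.sum(),np.nanmedian(z[b]),rect(P[b][:,:2]))
for b in blobs((z>133)&(z<146)&(np.hypot(P[...,0]-585,P[...,1]-17)<85),100): print("ext",b.sum(),rect(P[b][:,:2]))
cv2.imwrite("pics/t4.png",cv2.resize(p[100:260,100:330,::-1],None,fx=3,fy=3))
E
```

```text
clock: 10.55
eef_pos: [489.8, 109.2, 249.0]
eef_rot: [3.14, 0.0, 1.784]
wrist_force: [1.0, -0.5, 0.2]
finger_gap: 50.0
finger_force: 0.0
clock: 11.05
eef_pos: [450.0, -60.4, 249.0]
eef_rot: [3.141, 0.001, 1.778]
wrist_force: [-0.1, 0.7, 0.0]
finger_gap: 49.9
finger_force: 0.0
clock: 11.15
eef_pos: [450.8, -57.2, 248.7]
eef_rot: [3.14, 0.0, 1.781]
wrist_force: [0.6, -0.3, -0.2]
finger_gap: 50.0
finger_force: 0.0
[450.84335831 -57.23755917 248.73358154]
fresh 2765 113.85431970520489 (array([435.3,  -9.1]), array([33.3, 88.9]), 0.2009) (array([435.3,  -8.8]), array([32.4, 88. ]), 0.2011)
bottle 1557 (array([377.4, -39.5]), array([48.7, 49.2]), 0.2371)
ext 9801 (array([583.9,  16.1]), array([105.6, 118.1]), -0.355)
spent 597 117.02605640466516 (array([533.1, 223.9]), array([33. , 90.9]), 0.1741)
ext 2009 (array([587.3,  16. ]), array([105.8, 117.9]), -0.3625)
```

View pics/w4.png

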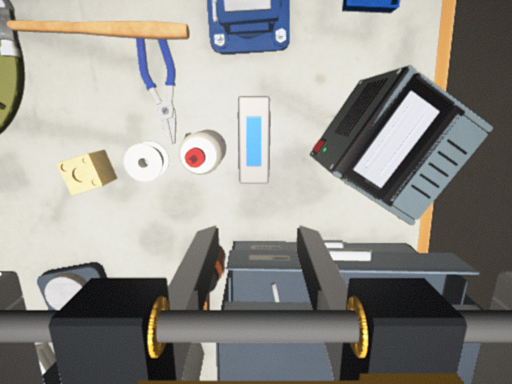

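View pics/t4.png

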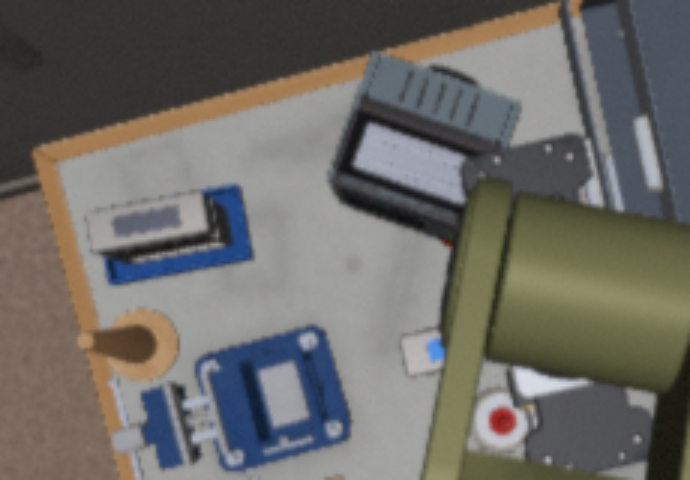

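The wrist view shows the fresh cassette at (254,140), the bottle spout at (195,157) and the flap shut in the mouth at (397,137). The top view shows the spent cassette upright in the blue tray and confirms its centring to about 1 mm. Now the fresh one, gripped 8 mm towards its +y end, away from the bottle.

```bash
python3 delta.py 436,-1.7,200,1.776 436,-1.7,140,1.776
```

```text
436,-1.7,200,1.776 -> [56.3 -3.3 48.3] [0.001 0.    0.007] rows>= 2
436,-1.7,140,1.776 -> [ 0. -0. 60.] [0. 0. 0.] rows>= 2
```

```bash
python3 -m creep '[[28,-1.5,15,0,0,0.003],[56,-3,30,0,0,0.007],[56,-3,48,0,0,0.007],[56,-3,70,0,0,0.007],[56,-3,70,0,0,0.007]]' 46; python3 -m creep '[[0,0,0,0,0,0]]'; python3 delta.py 436,-1.7,83,1.776
```

```text
clock: 11.75
eef_pos: [435.1, -1.3, 175.9]
eef_rot: [-3.138, -0.001, 1.778]
wrist_force: [-0.5, -0.2, 0.5]
finger_gap: 45.8
finger_force: 0.0
clock: 11.85
eef_pos: [436.4, -2.0, 178.4]
eef_rot: [-3.141, -0.0, 1.777]
wrist_force: [-0.5, 0.4, 0.6]
finger_gap: 46.0
finger_force: 0.0
436,-1.7,83,1.776 -> [ 0.3 -0.3 95.4] [-0.    -0.     0.001] rows>= 2
```

```bash
python3 -m creep '[[0,0,25,0,0,0],[0,0,50,0,0,0],[0,0,75,0,0,0],[0,0,95,0,0,0],[0,0,95,0,0,0]]'; python3 -m creep '[[0,0,0,0,0,0],[0,0,0,0,0,0],[0,0,0,0,0,0],[0,0,0,0,0,0]]' 20 45; python3 -m creep '[[0,0,-15,0,0,0],[0,0,-50,0,0,0],[0,0,-95,0,0,0],[0,0,-140,0,0,0],[0,0,-180,0,0,0]]'; python3 delta.py 500,-10,265,1.5 567,30,265,1.218
```

```text
clock: 12.35
eef_pos: [435.7, -2.4, 82.0]
eef_rot: [-3.139, -0.001, 1.776]
wrist_force: [0.6, 0.2, -0.1]
finger_gap: 46.2
finger_force: 0.0
clock: 12.75
eef_pos: [437.1, -2.7, 84.2]
eef_rot: [3.139, 0.001, 1.776]
wrist_force: [-0.8, 0.6, 8.4]
finger_gap: 31.9
finger_force: 44.9
clock: 13.25
eef_pos: [435.8, -2.6, 265.7]
eef_rot: [3.14, 0.0, 1.776]
wrist_force: [1.4, -0.7, -3.2]
finger_gap: 31.8
finger_force: 44.9
500,-10,265,1.5 -> [-20.3  61.3   0.8] [0.002 0.    0.276] rows>= 2
567,30,265,1.218 -> [44.6 64.   0. ] [-0.    -0.     0.282] rows>= 2
```

```bash
python3 delta.py 500,-10,265,1.5 571.4,29,250,1.218; python3 -m creep '[[-10,30,0,0,0,0.138],[-20,61,0,0,0,0.276],[-20,61,0,0,0,0.276]]'; python3 delta.py 571.4,29,250,1.218
```

```text
500,-10,265,1.5 -> [-20.3  61.3   0.8] [0.002 0.    0.276] rows>= 2
571.4,29,250,1.218 -> [44.  68.5 15. ] [-0.    -0.     0.282] rows>= 2
clock: 13.55
eef_pos: [501.8, -10.2, 262.6]
eef_rot: [-3.142, -0.0, 1.495]
wrist_force: [0.4, 0.1, -2.5]
finger_gap: 31.4
finger_force: 44.9
571.4,29,250,1.218 -> [44.3 66.4 12.6] [-0.     0.     0.277] rows>= 2
```

```bash
python3 -m creep '[[22,33,6,0,0,0.138],[44,67.5,14,0,0,0.28],[44,67.5,14,0,0,0.28],[44,67.5,14,0,0,0.28]]'
python3 - <<'E'
from h import *
print(tool()[1],manip.read_state()['eef_rot'])
p,d,Rw,tw,K=cam("wrist"); cv2.imwrite("pics/w5.png",p[...,::-1]); P=cloud(d,Rw,tw,K); z=P[...,2]
a=-0.353; ex=np.array([np.cos(a),np.sin(a)]); ey=np.array([-np.sin(a),np.cos(a)])
V=p.max(2); o=np.array([569,22.4])
for nm,lo,hi,th in (("cass",268,292,110),("ext",133,146,0)):
    for b in blobs((z>lo)&(z<hi)&(V>th)&(np.hypot(P[...,0]-585,P[...,1]-17)<90),300):
        q=P[b][:,:2]-o; print(nm,b.sum(),np.nanmedian(z[b]),"x",np.round(np.percentile(q@ex,[.5,99.5]),1),"y",np.round(np.percentile(q@ey,[.5,99.5]),1),rect(P[b][:,:2]))
E
```

```text
clock: 13.95
eef_pos: [570.0, 29.5, 248.3]
eef_rot: [-3.14, 0.001, 1.223]
wrist_force: [0.2, -0.0, -2.4]
finger_gap: 31.8
finger_force: 45.0
[570.00878018  29.53855046 248.34089513] [-3.14026992e+00  5.67161246e-04  1.22261514e+00]
cass 7505 277.92635401302334 x [-29.8  23.8] y [-22.8  44.9] (array([569. ,  32.3]), array([56.1, 72.9]), -0.4043)
ext 5759 138.70643752731502 x [-35.6  68.1] y [-55.6  58. ] (array([584.3,  16.8]), array([105.1, 116.3]), -0.3544)
```

View pics/w5.png

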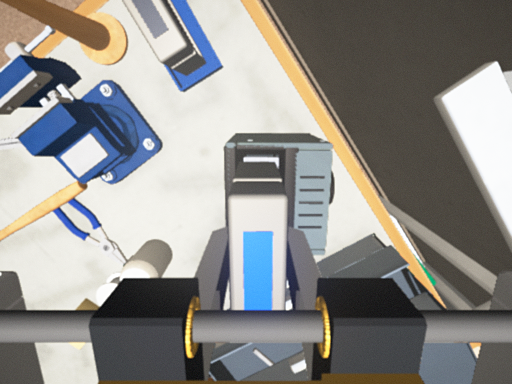

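The wrist view shows the cassette upright in the grip (top at (258,240)) over the mouth at (262,160). Relative to the box it is about 1 mm off in each direction, so I correct that and descend, watching the force.

```bash
python3 -m creep '[[0.7,1,6,0,0,0.006],[0.7,1,12,0,0,0.006],[0.7,1,18,0,0,0.006],[0.7,1,18,0,0,0.006]]'; python3 -m creep '[[0,0,5,0,0,0],[0,0,10,0,0,0],[0,0,15,0,0,0],[0,0,20,0,0,0]]';python3 -m creep '[[0,0,5,0,0,0],[0,0,10,0,0,0],[0,0,10,0,0,0]]'
```

```text
clock: 14.4
eef_pos: [571.0, 29.4, 229.8]
eef_rot: [-3.14, 0.0, 1.214]
wrist_force: [-0.6, 0.6, -2.1]
finger_gap: 31.6
finger_force: 45.0
clock: 14.8
eef_pos: [571.7, 29.5, 210.5]
eef_rot: [3.141, -0.0, 1.214]
wrist_force: [0.3, -0.9, -0.2]
finger_gap: 31.5
finger_force: 45.0
clock: 15.1
eef_pos: [571.1, 29.7, 199.8]
eef_rot: [-3.14, 0.0, 1.214]
wrist_force: [-2.6, 1.1, -1.8]
finger_gap: 31.4
finger_force: 45.0
```

```bash
python3 -m creep '[[0,0,5,0,0,0],[0,0,10,0,0,0],[0,0,15,0,0,0],[0,0,20,0,0,0],[0,0,25,0,0,0]]'; python3 -m creep '[[0,0,5,0,0,0],[0,0,10,0,0,0],[0,0,14,0,0,0],[0,0,16,0,0,0],[0,0,16,0,0,0]]'
```

```text
clock: 15.6
eef_pos: [571.6, 29.5, 175.2]
eef_rot: [-3.142, 0.0, 1.214]
wrist_force: [-0.4, 0.7, -1.4]
finger_gap: 31.4
finger_force: 45.0
clock: 16.1
eef_pos: [571.4, 29.6, 159.4]
eef_rot: [-3.141, 0.0, 1.214]
wrist_force: [-0.9, 0.0, -1.2]
finger_gap: 31.8
finger_force: 45.0
```

```bash
python3 -m creep '[[0,0,2,0,0,0],[0,0,4,0,0,0],[0,0,5.5,0,0,0],[0,0,5.5,0,0,0]]'
```

```text
clock: 16.5
eef_pos: [571.6, 29.6, 154.5]
eef_rot: [3.141, -0.0, 1.214]
wrist_force: [-1.5, 0.8, -1.5]
finger_gap: 31.9
finger_force: 45.0
```

```bash
python3 -m creep '[[0,0,1.5,0,0,0],[0,0,3,0,0,0],[0,0,3,0,0,0]]'
```

```text
clock: 16.8
eef_pos: [571.7, 29.6, 151.8]
eef_rot: [3.141, -0.0, 1.214]
wrist_force: [-2.8, 0.8, 5.3]
finger_gap: 31.9
finger_force: 45.0
```

Carriage contact felt. I release, rise, and check the pose before pressing.

```bash
python3 -m creep '[[0,0,0,0,0,0],[0,0,0,0,0,0],[0,0,0,0,0,0],[0,0,0,0,0,0]]' 50; python3 -m creep '[[0,0,-15,0,0,0],[0,0,-35,0,0,0],[-20,0,-65,0,0,0],[-45,0,-95,0,0,0],[-65,0,-105,0,0,0]]'; python3 -m creep '[[0,0,0,0,0,0],[0,0,0,0,0,0]]' 0
python3 - <<'E'
from h import *
print(tool()[1])
p,d,Rw,tw,K=cam("wrist"); P=cloud(d,Rw,tw,K); z=P[...,2]
near=np.hypot(P[...,0]-569,P[...,1]-22)<75
for b in blobs((z>176)&(z<194)&near,100): print(b.sum(),np.nanpercentile(z[b],[5,50,95]),rect(P[b][:,:2]),rectpix(b,185,Rw,tw,K))
for b in blobs((z>133)&(z<146)&(np.hypot(P[...,0]-585,P[...,1]-17)<85),300): print("ext",b.sum(),rect(P[b][:,:2]))
E
python3 delta.py 569,22.4,200,1.216
```

```text
clock: 17.2
eef_pos: [571.6, 29.5, 151.2]
eef_rot: [3.142, 0.0, 1.214]
wrist_force: [-0.2, -0.3, -0.3]
finger_gap: 49.8
finger_force: 0.0
clock: 17.7
eef_pos: [549.2, -32.3, 259.3]
eef_rot: [3.138, -0.001, 1.214]
wrist_force: [0.9, -0.6, -0.3]
finger_gap: 50.1
finger_force: 0.0
clock: 17.9
eef_pos: [548.8, -31.2, 255.8]
eef_rot: [-3.141, -0.0, 1.213]
wrist_force: [-0.5, -0.3, 0.0]
finger_gap: 37.2
finger_force: 0.0
[548.82177154 -31.21381755 255.79909173]
4329 [181.87743948 183.85438898 185.15304185] (array([566.3,  24.5]), array([33.5, 89.5]), -0.3536) (array([566.4,  24.7]), array([32.5, 88. ]), -0.3575)
ext 8864 (array([583.8,  15.7]), array([105.2, 117.7]), -0.3545)
569,22.4,200,1.216 -> [56.9  0.4 55.3] [-0.001  0.    -0.002] rows>= 2
```

The cassette stands upright on the raised carriage: top at z 184, yaw -0.354, centred. Next I press it down.

```bash
python3 -m creep '[[19,0,18,0,0,0],[38,0,36,0,0,0],[57,0.4,55,0,0,-0.002],[57,0.4,55,0,0,-0.002],[57,0.4,55,0,0,-0.002]]'; python3 -m creep '[[0,0,5,0,0,0],[0,0,10,0,0,0],[0,0,12,0,0,0]]'; python3 delta.py 568.7,22.7,138.5,1.216
```

```text
clock: 18.45
eef_pos: [569.0, 22.5, 200.7]
eef_rot: [-3.14, 0.001, 1.217]
wrist_force: [-0.3, -0.4, 1.0]
finger_gap: 0.3
finger_force: 0.0
clock: 18.75
eef_pos: [569.0, 21.5, 188.9]
eef_rot: [-3.141, 0.0, 1.215]
wrist_force: [1.1, 0.5, 0.2]
finger_gap: 0.9
finger_force: 0.0
568.7,22.7,138.5,1.216 -> [ 1.1 -0.7 50.4] [-0.     0.    -0.001] rows>= 2
```

```bash
python3 -m creep '[[1,-0.5,4,0,0,0],[1,-0.5,8,0,0,0],[1,-0.5,12,0,0,0],[1,-0.5,16,0,0,0],[1,-0.5,20,0,0,0]]'; python3 -m creep '[[0,0,4,0,0,0],[0,0,8,0,0,0],[0,0,12,0,0,0],[0,0,16,0,0,0],[0,0,20,0,0,0]]'; python3 -m creep '[[0,0,3,0,0,0],[0,0,5,0,0,0],[0,0,7,0,0,0],[0,0,7,0,0,0]]'; python3 delta.py 568.7,22.7,138.5,1.216
```

```text
clock: 19.25
eef_pos: [569.5, 22.8, 170.1]
eef_rot: [3.14, -0.0, 1.216]
wrist_force: [-0.3, -1.7, 9.2]
finger_gap: 0.6
finger_force: 4.3
clock: 19.75
eef_pos: [569.6, 22.8, 150.3]
eef_rot: [3.139, -0.0, 1.216]
wrist_force: [-1.8, -0.7, 10.6]
finger_gap: 0.4
finger_force: 5.1
clock: 20.15
eef_pos: [569.4, 22.8, 143.1]
eef_rot: [3.14, -0.0, 1.216]
wrist_force: [-1.1, -1.3, 8.1]
finger_gap: 0.5
finger_force: 4.0
568.7,22.7,138.5,1.216 -> [-0.3 -0.7  4.6] [ 0.002 -0.    -0.   ] rows>= 1
```

```bash
python3 -m creep '[[0,0,2,0,0,0],[0,0,4,0,0,0],[0,0,5,0,0,0],[0,0,5,0,0,0]]'; python3 -m creep '[[0,0,0.6,0,0,0],[0,0,0.6,0,0,0]]'
```

```text
clock: 20.55
eef_pos: [569.7, 22.7, 138.7]
eef_rot: [3.139, -0.001, 1.216]
wrist_force: [-2.4, -1.0, 12.2]
finger_gap: 0.2
finger_force: 6.0
clock: 20.75
eef_pos: [570.0, 22.7, 138.7]
eef_rot: [3.138, -0.001, 1.216]
wrist_force: [-3.0, -1.7, 16.3]
finger_gap: 0.6
finger_force: 7.9
```

At the stop. I let go and check.

```bash
python3 -m creep '[[0,0,-5,0,0,0],[0,0,-10,0,0,0],[0,0,-20,0,0,0],[0,0,-40,0,0,0],[0,0,-70,0,0,0]]'; python3 -m creep '[[-20,0,-15,0,0,0],[-40,0,-30,0,0,0],[-65,0,-40,0,0,0],[-65,0,-40,0,0,0],[-65,0,-40,0,0,0]]'; python3 -m creep '[[0,0,0,0,0,0],[0,0,0,0,0,0]]'
python3 - <<'E'
from h import *
p,d,Rw,tw,K=cam("wrist"); cv2.imwrite("pics/w6.png",p[...,::-1]); P=cloud(d,Rw,tw,K); z=P[...,2]; V=p.max(2)
near=np.hypot(P[...,0]-569,P[...,1]-22)<65
for b in blobs((z>143)&(z<195)&near&(V>110),100): print("fresh",b.sum(),np.nanpercentile(z[b],[5,50,95]),rect(P[b][:,:2]),rectpix(b,151,Rw,tw,K))
for b in blobs((z>133)&(z<160)&(np.hypot(P[...,0]-585,P[...,1]-17)<85),300): print("ext",b.sum(),rect(P[b][:,:2]))
p,d,Rw,tw,K=cam("top"); P=cloud(d,Rw,tw,K); z=P[...,2]
for b in blobs((z>105)&(z<128)&(np.hypot(P[...,0]-533,P[...,1]-224)<60),100): print("spent",b.sum(),np.nanmedian(z[b]),rect(P[b][:,:2]))
E
```

```text
clock: 21.25
eef_pos: [568.4, 23.0, 206.4]
eef_rot: [-3.139, 0.001, 1.216]
wrist_force: [-0.6, -0.6, -0.2]
finger_gap: 0.2
finger_force: 0.0
clock: 21.75
eef_pos: [546.4, -37.9, 246.7]
eef_rot: [3.141, -0.0, 1.215]
wrist_force: [0.5, 0.0, -0.4]
finger_gap: 0.4
finger_force: 0.0
clock: 21.95
eef_pos: [546.5, -37.2, 246.1]
eef_rot: [-3.141, 0.0, 1.217]
wrist_force: [-0.4, -0.7, 0.0]
finger_gap: 0.4
finger_force: 0.0
fresh 3577 [146.14470122 147.81650823 149.11010709] (array([566.5,  24.6]), array([32. , 89.2]), -0.3534) (array([566.6,  24.8]), array([31.3, 87.2]), -0.3535)
ext 14055 (array([584. ,  15.7]), array([105.3, 116.8]), -0.3538)
spent 598 116.83482642115894 (array([533.2, 223.6]), array([33. , 89.8]), 0.1681)
```

View pics/w6.png

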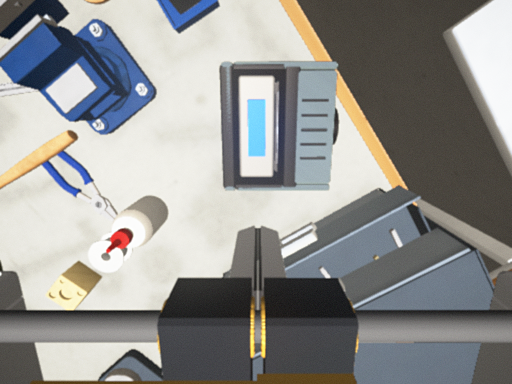

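The wrist view shows the fresh cassette sunk in the mouth at (257,127), square and centred. I take one more reading to be sure it has settled before handing in.

```bash
python3 -m creep '[[0,0,0,0,0,0],[0,0,0,0,0,0],[0,0,0,0,0,0],[0,0,0,0,0,0],[0,0,0,0,0,0]]'>/dev/null
python3 - <<'E'
from h import *
p,d,Rw,tw,K=cam("wrist"); P=cloud(d,Rw,tw,K); z=P[...,2]; V=p.max(2)
near=np.hypot(P[...,0]-569,P[...,1]-22)<65
for b in blobs((z>143)&(z<195)&near&(V>110),100): print("fresh",np.nanpercentile(z[b],[5,50,95]),rect(P[b][:,:2]))
m=(z>130)&(z<142)&(np.hypot(P[...,0]-600,P[...,1]-10)<60); print("rim z",np.nanmedian(z[m]))
E
```

```text
fresh [146.19663482 147.80202215 149.10812274] (array([566.3,  24.4]), array([32. , 88.1]), -0.3543)
rim z 138.64564249579774
```

```bash
python3 -c "from cell import manip; print(manip.sign_off())"
```

```text
the job is handed in; nothing more can be done
None
```

The filter is changed and the job handed in at about 23 s on the robot's clock, with no verdict printed: the spent cassette stands upright in the blue tray, and the fresh one sits steady about 9 mm above the mouth and about 3 mm off its centre.

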